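# Tidy the ski-waxing shelf

### The arm

A 7-joint arm with a two-finger parallel gripper is mounted at the origin on the work surface. World frame = base frame: x ahead of the robot, y to its left, z up, the work surface at z = 0. Lengths are in m, angles in rad, forces in N, time in s.
With the tool pointing down it reaches from about 0.35 to 0.9 m from the base axis. Payload 19.9 kg.
Tool frame: the origin (TCP) lies midway between the tips of the shut fingers; the grasp point (between the pads) lies 19 mm behind it (bot.tcp_to_grasp is the distance from the TCP to the grasp point, in m); z points along the fingers, y is the direction in which the jaws open and shut (so a half turn about z gives the same grasp; the last joint's range is limited). The gripper opens to 94 mm and grips with 3 to 60 N. Pads are 16 mm wide; open, the fingers measure 119 mm over their backs; the gripper's body (75 mm by 177 mm) begins 78 mm behind the grasp point.
Start: joints at [-1.256, 0.417, -0.01, 1.614, 0.005, 1.111, -0.053], TCP at [0.218, 0.586, 0.205] pointing down, gripper open.
Joint ranges: [-2.81, 2.81], [-0.39, 2.02], [-1.27, 1.25], [0.06, 2.57], [-1.19, 4.33], [0.19, 2], [-2.82, 2.82]. Speed limits (rad/s): [1.89, 1.89, 2.39, 2.39, 3.01, 3.01, 3.01].

### API

Orientations are given as a unit quaternion [x, y, z, w].
In Python, from rig import bot, imaging, nets gives the robot as it stands.
- The arm moves only by the tool send_rows, never from a script. Its argument "motion" is a list that holds one entry, the list of rows, each a list of 7 numbers: the shift along the world's x, y, z in mm, then the turn, a rotation vector about the world's x, y, z in rad, then the opening, from 0 (shut) to 1 (fully open). A call has 1 to 20 rows; each row shifts and turns the commanded pose from where the row before left it; what a row does not reach is not made up. A row lasts 1/10 s, in which the tool goes at most 50 mm and 8.59 degrees, less where a joint would pass 70% of its speed; a pose out of reach is approached as far as the arm can. A call with a gripper value outside its range is refused whole. The fingers move at their own pace and stop on an object; the grip force is fixed at half the most. Time passes only in rows, so rows that do not move let the fingers close. It gives the time, the measured TCP pose, the force and the opening at its end, in the units of the state.
- bot.read_state(): the state, without advancing time (a new reading comes with each control period).
- imaging.camera(name): name is "side" or "top"; returns the picture (400x640x3 uint8, red, green, blue); there is no depth.
- imaging.camera_model(name): a dict with "camera_matrix" (3x3 intrinsics, pixels), "cam_to_world" (4x4, takes a point from camera to world coordinates). Camera axes: x right, y up, looking along -z (the intrinsics and any distortion apply to the point x, -y, -z); pixel columns grow to the right and rows downward; lengths in m; the calibration is good to about 2 mm. A picture is of the moment at which its call begins. camera_model takes no time and is no camera call.
- bot.hand_in(): hands the job in, once; it reports no verdict.
Trained networks look in the newest picture that a camera, given by its name, has taken for a name from the list of things; names that differ only in an ending like _2 or _b are one class to them, and where a whole thing is asked for, a point or a joint stands for the part that bears it (a point fixed in the world has none). Each returns a list of dicts, best first, with "conf" (0 to 1); they miss things now and then, are a little off and sometimes report something else, mostly with a low value. They report only what shows in the picture. A call takes as long as a camera call. They do not tell look-alikes from the thing itself.
- nets.look_for(camera, query): "extent" ([centre column, centre row, width, height] in pixels, round what is visible of it).
- nets.regions_of(camera, query): "pixels" (400x640 bool, what is visible of it) and "extent" ([centre column, centre row, width, height] in pixels, round what is visible of it).
- nets.mark_of(camera, query): "point" ([row, column] in pixels: a listed point, or the origin of a listed thing).
The state is a dict: "t": time; "q": joint angles; "qvel": joint speeds; "joint_torque": joint torques, N m; "position": TCP position; "orientation": TCP orientation; "force": force on the tool from outside, world axes, zero at the start; "torque": the same for the moment, N m; "gripper_width": opening from 0.0 (shut) to 1.0 (fully open).
Only numpy, scipy, OpenCV 4.12 (cv2) and the standard library are available. Lean on these libraries where they do the work, as an engineer would, in place of code of your own. Each camera call takes 0.05 s, during which the arm holds its last target.

### The job

Put the waxing things away: lay the steel brush, bristles down, in the long tray, the cork block in the square tray and the short wax stub in the round dish, each lying flat on the floor of its tray the way up it lies now. The full wax bar goes in the little plastic cabinet: slide its door aside, lay the bar flat in the bay, and slide the door fully shut again.

Things in the scene. Friction and masses are not known exactly. Their poses are not given: they have to be found in the camera images.
- wax_bar_mid (a point): The full bar of orange wax: a block 36 x 80 x 26 mm high (x, y, z), the longer of the two wax blocks. Point at its centre, 13 mm above its underside; y lies along the 80 mm length, z up.
- wax_stub_mid (a point): The used-up stub of the same orange wax: a block 36 x 42 x 26 mm high (x, y, z), the shorter one. Point at its centre, 13 mm above its underside; y along the 42 mm side, z up.
- brush_mid (a point): The stainless steel hand brush, lying bristles down: back 42 x 110 mm (x, y), 34 mm high in all, of which the lowest 12 mm are the slightly narrower bristles. Point at its centre, 17 mm above the bristle ends; y along its length, z up.
- cork_block_mid (a point): The cork block: cork with a pale wooden top, 46 x 66 x 34 mm high (x, y, z). Point at its centre, 17 mm above its underside; y along the 66 mm side, z up.
- long_tray: Long rectangular plywood tray, fixed: outside 98 x 158 mm (x, y), walls 4 mm thick, 22 mm high; inner floor 4 mm above the shelf, inside 90 x 150 mm. Origin: centre of its underside; y along its length.
- square_tray: Square plywood tray, fixed: outside 108 x 108 mm, walls 4 mm thick, 22 mm high; inner floor 4 mm above the shelf, inside 100 x 100 mm. Origin: centre of its underside.
- round_dish: Round flat aluminium dish, fixed: outside diameter 108 mm, wall 4 mm thick, 18 mm high; inner floor 4 mm above the shelf, inside diameter 100 mm. Origin: centre of its underside.
- cabinet_bay (a point): The wax bay of the small plastic cabinet, which is fixed, lies on its back and is 126 x 186 mm (x, y), with a sliding door on top: point at the centre of the bay's floor, 4 mm above the shelf. The bay is 110 mm (x) by 86 mm (y) inside; its walls rise 30 mm above this floor. The axes are the cabinet's: the cabinet's other, permanently covered half lies on the +y side, and the door slides along y. The side rails stand 42 mm above the shelf.
- slide_door (a joint): Travel of the sliding door in m: 0 fully shut over the bay, 0.09 fully open (it has then moved along the cabinet's +y, over the covered half, and the bay is clear). Slides with about 1.5 N of friction and stays where it is left; stops at both ends.
- door_grip (a point): The upright grip bar on the sliding door: 36 mm (x) by 14 mm (y, the sliding direction), 22 mm high, standing on the door panel, whose upper face is 39.5 mm above the shelf. Point at the bar's centre, 11 mm above the panel (50.5 mm above the shelf); axes as the cabinet's. It moves with the door; when the door is shut it stands over the middle of the bay.
Not all that is in view belongs to the job. What is shaped like the part that bears wax_bar_mid but blue is not meant. Of the things that look like the part that bears brush_mid, the smaller one is meant.

How it is judged:
At the end, for the whole second after the job is handed in: Brush (bristles down within 0.2 rad) in the long tray, cork in the square tray, stub in the round dish, bar in the bay: each at rest, flat on the floor (height within 4 mm), centre within 40 mm (stub 35) of the middle of its place; door within 6 mm of fully shut (horizontal distance between wax_bar_mid and cabinet_bay below 0.04 m and height (world z) of wax_bar_mid between 0.013 and 0.021 m and linear speed of each of wax_bar, wax_stub, brush, cork_block below 0.02 m/s and horizontal distance between wax_stub_mid and round_dish below 0.035 m and height (world z) of wax_stub_mid between 0.013 and 0.021 m and horizontal distance between brush_mid and long_tray below 0.04 m and height (world z) of brush_mid between 0.017 and 0.025 m and horizontal distance between cork_block_mid and square_tray below 0.04 m and height (world z) of cork_block_mid between 0.017 and 0.025 m and angle between brush_mid's own z axis and vertical below 0.2 rad and value of joint slide_door below 0.006 m); the robot touches nothing.
It also fails if it takes over 120 s, if anything falls off the work surface, if the arm or the gripper's body presses on something with over 40 N, if the wrist force passes 120 N, or if a joint passes its speed limit or range.

## Working session

There is one attempt and no reset: what is moved stays moved. The work goes in short steps, Python scripts to look and compute and a tool call to move; the robot and the scene stay as the last step left them, time stands still between calls to the robot, and variables do not carry over. Pictures are saved under pics/ and viewed, and the job is handed in when it is done.

Besides the shell and the picture viewer there is one more tool, called after "Call:" as a command line: name --argument value ..., lists and objects as JSON in quotes. send_rows: Moves the arm, as the interface text tells. Its arguments: {"type":"object","properties":{"motion":{"type":"array","items":{"type":"array","items":{"type":"array","items":{"type":"number"}}}}},"required":["motion"]}

```bash
ls; mkdir -p pics; python3 - <<'E'
from rig import bot, imaging, nets
import cv2,numpy as np
for c in("side","top"):
    cv2.imwrite(f"pics/{c}0.png",imaging.camera(c)[:,:,::-1])
    m=imaging.camera_model(c);print(c,np.round(m["camera_matrix"],1).tolist(),np.round(m["cam_to_world"],3).tolist(),[k for k in m])
    for q in["wax_bar_mid","wax_stub_mid","brush_mid","cork_block_mid","long_tray","square_tray","round_dish","cabinet_bay","door_grip"]:
        try:print(q,[(round(d["conf"],2),np.round(d["point"]).tolist()) for d in nets.mark_of(c,q)][:4])
        except Exception as e:print(q,e)
print(bot.read_state())
E
```

```text
pics
side [[409.6, 0.0, 320.9], [0.0, 409.6, 196.8], [0.0, 0.0, 1.0]] [[0.811, 0.403, -0.423, 0.004], [-0.584, 0.53, -0.615, -0.639], [-0.024, 0.746, 0.665, 0.851], [0.0, 0.0, 0.0, 1.0]] ['camera_matrix', 'cam_to_world']
wax_bar_mid [(0.91, [226.0, 243.0]), (0.75, [224.0, 304.0]), (0.73, [142.0, 328.0])]
wax_stub_mid [(0.49, [254.0, 337.0])]
brush_mid [(0.68, [146.0, 195.0]), (0.59, [205.0, 278.0])]
cork_block_mid []
long_tray [(0.84, [162.0, 272.0])]
square_tray [(0.88, [320.0, 447.0])]
round_dish [(0.56, [239.0, 404.0]), (0.25, [252.0, 336.0])]
cabinet_bay [(0.73, [196.0, 359.0])]
door_grip [(0.82, [180.0, 356.0])]
top [[489.2, 0.0, 313.5], [0.0, 489.2, 196.7], [0.0, 0.0, 1.0]] [[-0.024, 0.998, -0.064, 0.422], [-1.0, -0.025, -0.015, 0.073], [-0.016, 0.064, 0.998, 1.722], [0.0, 0.0, 0.0, 1.0]] ['camera_matrix', 'cam_to_world']
wax_bar_mid [(0.81, [267.0, 289.0]), (0.67, [144.0, 237.0]), (0.64, [226.0, 322.0])]
wax_stub_mid [(0.57, [224.0, 359.0])]
brush_mid [(0.88, [258.0, 166.0]), (0.82, [231.0, 288.0]), (0.42, [225.0, 323.0])]
cork_block_mid [(0.79, [232.0, 398.0])]
long_tray [(0.
[... 160 characters left out ...]
array([-1.25652009,  0.41741096, -0.01030611,  1.61359805,  0.004679  ,
        1.11068844, -0.05299259]), 'qvel': array([-9.30671755e-05, -1.39369841e-03,  1.18104662e-04,  2.58752120e-04,
       -2.76723557e-04,  4.22528541e-04,  4.84894655e-04]), 'joint_torque': array([-1.60635529e-03, -8.50953269e+01,  6.36710711e-01, -4.26334548e+01,
       -4.91024740e-02,  1.26243607e-02, -1.84867622e-05]), 'position': array([0.21768139, 0.58584808, 0.20541903]), 'orientation': array([ 1.76948096e-01,  9.84220183e-01, -4.09690322e-05,  2.03800803e-06]), 'force': array([ 0.58991973,  0.28962313, -0.18557454]), 'torque': array([-0.02260937,  0.00186472,  0.00858673]), 'gripper_width': 1.000386529241245}
```

View pics/side0.png

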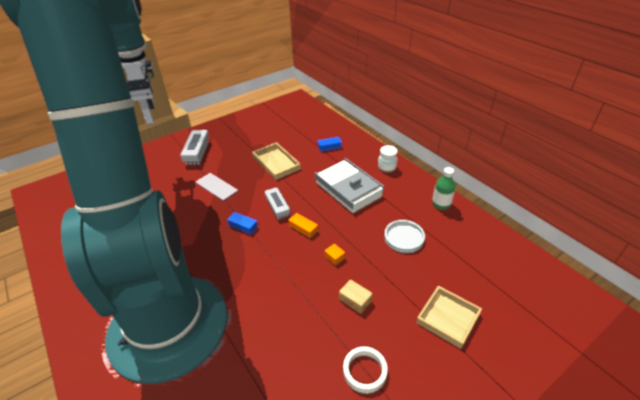

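```bash
python3 - <<'E'
import cv2
a=cv2.imread("pics/top0.png")
cv2.imwrite("pics/top0c.png",cv2.resize(a[100:320,130:520],None,fx=2,fy=2,interpolation=cv2.INTER_CUBIC))
E
```

```text
(no output)
```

View pics/top0.png

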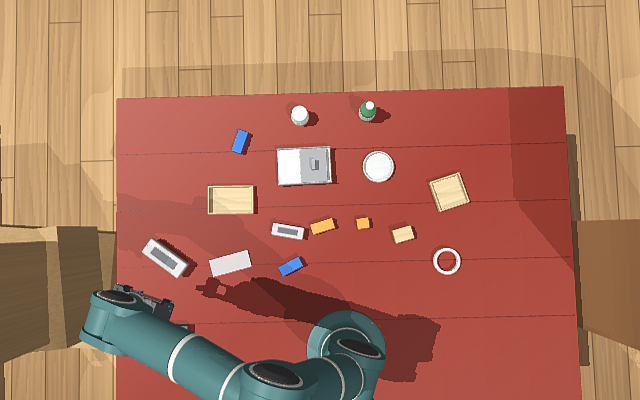

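View pics/top0c.png

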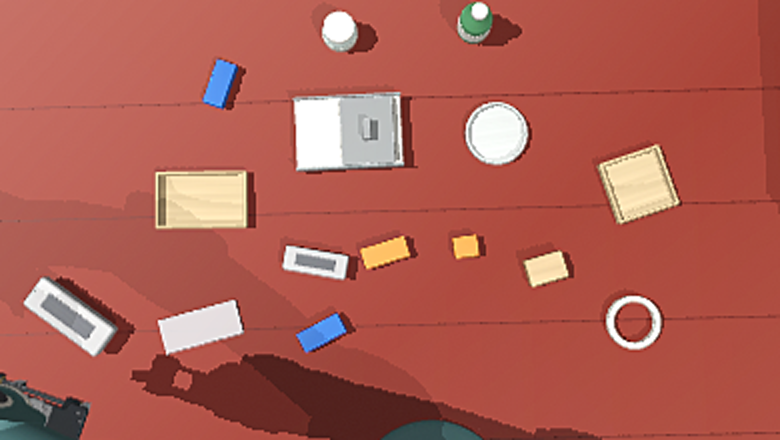

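Candidates in the top picture (col,row):
- **Bar:** orange (323,226), against blue (291,267) and blue (241,141). I take the orange one.
- **Stub:** short orange (363,223).
- **Brush:** small (288,231), against large (164,258). I take the small one.
- **Cork:** (403,234).
- **Dish:** (378,166), against the white ring (447,261), which is not the dish.
- **Long tray:** (232,199), against the white pad (230,263).

The close crop agrees with these choices. The door grip is at (315,163), over the right half of the cabinet, so the door is shut.

```bash
cat > h.py <<'E'
from rig import bot, imaging, nets
import cv2,numpy as np
from scipy.spatial.transform import Rotation as R
def unproj(c,uv,z):
    m=imaging.camera_model(c);K=m["camera_matrix"];T=np.array(m["cam_to_world"])
    uv=np.atleast_2d(uv).astype(float)
    d=np.c_[(uv[:,0]-K[0,2])/K[0,0],-(uv[:,1]-K[1,2])/K[1,1],-np.ones(len(uv))]@T[:3,:3].T
    s=(z-T[2,3])/d[:,2]
    return T[:3,3]+d*s[:,None]
def meas(c,q,z,near=None):
    o=[]
    for d in nets.regions_of(c,q):
        m=d["pixels"].astype(np.uint8);v,u=np.nonzero(m)
        if len(u)<10: continue
        P=unproj(c,np.c_[u,v],z)[:,:2]
        r=cv2.minAreaRect((P*1000).astype(np.float32)); b=cv2.boxPoints(r)
        e=[b[1]-b[0],b[2]-b[1]];L=max(e,key=np.linalg.norm)
        o.append((round(d["conf"],2),np.round(d["extent"]).tolist(),"mean",np.round(P.mean(0)*1000).tolist(),"rect",np.round(r[0]).tolist(),np.round(r[1]).tolist(),"longang",round(float(np.degrees(np.arctan2(L[1],L[0]))%180),1)))
    return o
def st():
    s=bot.read_state();Rm=R.from_quat(s["orientation"]).as_matrix()
    print("t",round(s["t"],2),"p",np.round(s["position"]*1000,1),"yang",round(float(np.degrees(np.arctan2(Rm[1,1],Rm[0,1]))%180),1),"zax",np.round(Rm[:,2],3),"q",np.round(s["q"],2),"F",np.round(s["force"],1),"w",round(s["gripper_width"],3))
E
python3 - <<'E'
from h import *
H=dict(wax_bar_mid=.026,wax_stub_mid=.026,brush_mid=.034,cork_block_mid=.034,long_tray=.022,square_tray=.022,round_dish=.018,door_grip=.0615,slide_door=.04)
for c in("top","side"):
    imaging.camera(c)
    for q,z in H.items():
        print(c,q)
        for o in meas(c,q,z):
            if o[0]>.3: print("   ",o)
st()
E
```

```text
top wax_bar_mid
    (0.79, [241.0, 144.0, 21.0, 20.0], 'mean', [731.0, 352.0], 'rect', [731.0, 352.0], [41.0, 81.0], 'longang', 158.6)
    (0.64, [323.0, 227.0, 22.0, 16.0], 'mean', [430.0, 70.0], 'rect', [430.0, 71.0], [34.0, 79.0], 'longang', 104.5)
    (0.53, [313.0, 163.0, 23.0, 35.0], 'mean', [644.0, 98.0], 'rect', [644.0, 99.0], [94.0, 116.0], 'longang', 178.5)
    (0.47, [289.0, 268.0, 22.0, 19.0], 'mean', [294.0, 182.0], 'rect', [295.0, 182.0], [34.0, 74.0], 'longang', 115.1)
top wax_stub_mid
top brush_mid
    (0.9, [288.0, 231.0, 36.0, 17.0], 'mean', [416.0, 189.0], 'rect', [416.0, 190.0], [112.0, 41.0], 'longang', 77.4)
    (0.59, [165.0, 257.0, 46.0, 38.0], 'mean', [334.0, 616.0], 'rect', [335.0, 616.0], [159.0, 65.0], 'longang', 53.5)
top cork_block_mid
    (0.55, [402.0, 233.0, 24.0, 16.0], 'mean', [396.0, -205.0], 'rect', [396.0, -204.0], [49.0, 69.0], 'longang', 106.4)
top long_tray
    (0.59, [230.0, 199.0, 48.0, 29.0], 'mean', [529.0, 388.0], 'rect', [529.0, 388.0], [159.0, 94.0], 'longang', 88.6)
top square_tray
    (0.81, [447.0, 193.0, 34.0, 39.0], 'mean', [537.0,
[... 1955 characters left out ...]
22.0, -136.0], 'rect', [622.0, -135.0], [122.0, 105.0], 'longang', 43.8)
    (0.59, [349.0, 185.0, 67.0, 53.0], 'mean', [641.0, 127.0], 'rect', [644.0, 135.0], [158.0, 222.0], 'longang', 91.2)
    (0.56, [356.0, 186.0, 44.0, 32.0], 'mean', [653.0, 112.0], 'rect', [654.0, 114.0], [118.0, 96.0], 'longang', 2.5)
side door_grip
    (0.72, [356.0, 186.0, 44.0, 31.0], 'mean', [620.0, 72.0], 'rect', [621.0, 73.0], [113.0, 94.0], 'longang', 1.2)
side slide_door
    (0.95, [356.0, 185.0, 46.0, 29.0], 'mean', [634.0, 92.0], 'rect', [636.0, 92.0], [117.0, 99.0], 'longang', 0.8)
t 2.0 p [217.7 585.8 205.4] yang 69.6 zax [ 0. -0. -1.] q [-1.26  0.42 -0.01  1.61  0.    1.11 -0.05] F [ 0.1  0.8 -0.9] w 1.0
```

```bash
python3 - <<'E'
from h import *
im=imaging.camera("top");hsv=cv2.cvtColor(im,cv2.COLOR_RGB2HSV)
m=cv2.inRange(hsv,(10,150,150),(25,255,255));m[:210]=0;m[240:]=0;m[:,:310]=0;m[:,375:]=0
n,l,s,ce=cv2.connectedComponentsWithStats(m)
for i in range(1,n):
    if s[i,4]<20:continue
    v,u=np.nonzero(l==i);P=unproj("top",np.c_[u,v],.026)[:,:2]*1000
    r=cv2.minAreaRect(P.astype(np.float32));print(s[i],P.mean(0).round(1),r)
for q in["door_grip","cabinet_bay"]:
  for d in nets.mark_of("top",q): print(q,d["conf"],np.round(d["point"],1),unproj("top",d["point"][::-1],.0505 if q=="door_grip" else .004)[0].round(3))
a=im[135:200,265:345,::-1];cv2.imwrite("pics/cab.png",cv2.resize(a,None,fx=8,fy=8,interpolation=cv2.INTER_NEAREST))
E
```

```text
[357 217  13  13 113] [436.  -70.2] ((435.29296875, -69.43637084960938), (37.06594467163086, 42.16276168823242), 6.708434104919434)
[313 218  22  17 185] [429.   67.8] ((428.424072265625, 70.12306213378906), (37.07866287231445, 77.5559310913086), 15.914678573608398)
door_grip 0.69 [160.3 313.9] [0.655 0.093 0.05 ]
cabinet_bay 0.89 [162.7 317.7] [0.652 0.08  0.004]
```

View pics/cab.png

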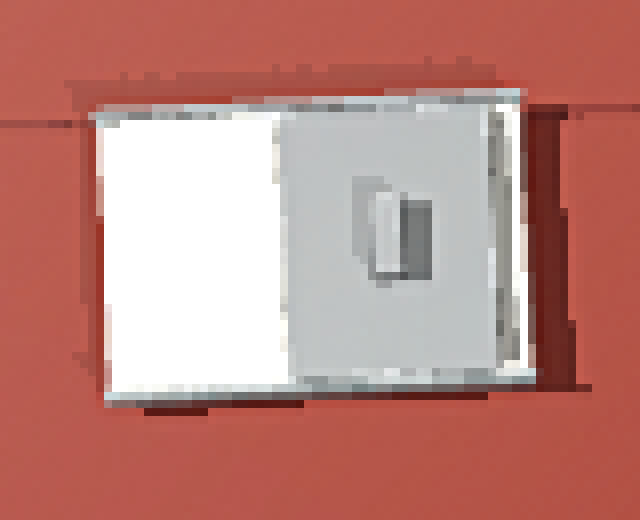

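```bash
python3 - <<'E'
from h import *
c=np.array([(96,110),(524,90),(535,378),(105,404)])/8+[265-.5,135-.5]
P=unproj("top",c,.042)[:,:2]*1000;print(P.round(1),P.mean(0),np.linalg.norm(P-np.roll(P,1,0),axis=1))
y=(P[0]-P[1]+P[3]-P[2]);y/=np.linalg.norm(y);print("yang",np.degrees(np.arctan2(y[1],y[0])))
for yb in(-46,-43,-42): print(yb,P.mean(0)+yb*y)
g=np.array([(386,232)])/8+[264.5,134.5];G=unproj("top",g,.0615)[0,:2]*1000;print("grip",G,(G-P.mean(0))@y)
E
```

```text
[[701.4 221.9]
 [705.1  36.3]
 [579.9  34.9]
 [573.4 220.5]] [639.95126647 128.37319438] [127.96400672 185.62408236 125.22320895 185.72822404]
yang 91.5625843847553
-46 [641.20563411  82.39030015]
-43 [641.12382752  85.38918456]
-42 [641.09655866  86.3888127 ]
grip [642.26473317  97.20463496] -31.220054545313573
```

Call:
send_rows --motion '[[[25, -29, -5, 0, 0, 0.025, 1], [25, -29, -5, 0, 0, 0.025, 1], [25, -29, -5, 0, 0, 0.025, 1], [25, -29, -5, 0, 0, 0.025, 1], [25, -29, -5, 0, 0, 0.025, 1], [25, -29, -5, 0, 0, 0.025, 1], [25, -29, -5, 0, 0, 0.025, 1], [25, -29, -5, 0, 0, 0.025, 1], [25, -29, -5, 0, 0, 0.025, 1], [25, -29, -5, 0, 0, 0.025, 1], [25, -29, -5, 0, 0, 0.025, 1], [25, -29, -5, 0, 0, 0.025, 1], [25, -29, -5, 0, 0, 0.025, 1], [25, -29, -5, 0, 0, 0.025, 1], [25, -29, -5, 0, 0, 0.025, 1], [25, -29, -5, 0, 0, 0.01, 1], [24, -25, -5, 0, 0, 0, 1], [0, 0, 0, 0, 0, 0, 1]]]'

```text
t: 3.95
position: [0.6437, 0.0918, 0.1195]
orientation: [-0.012, 1.0, -0.001, 0.0]
force: [-1.2, -0.0, 0.2]
gripper_width: 0.996
```

```bash
python3 -c "
from h import *
st()"
```

```text
t 3.95 p [643.7  91.8 119.5] yang 91.4 zax [ 0.    -0.002 -1.   ] q [-0.29  0.55  0.14  1.62 -0.09  0.97  1.47] F [-1.2 -0.   0.2] w 0.996
```

Call:
send_rows --motion '[[[0, 5, -25, 0, 0, 0, 1], [-1, 0, -25, 0, 0, 0, 1], [0, 0, -15, 0, 0, 0, 1], [0, 0, -10, 0, 0, 0, 1], [0, 0, 0, 0, 0, 0, 1], [0, 0, 0, 0, 0, 0, 0], [0, 0, 0, 0, 0, 0, 0], [0, 0, 0, 0, 0, 0, 0], [0, 0, 0, 0, 0, 0, 0], [0, 0, 0, 0, 0, 0, 0], [0, 0, 0, 0, 0, 0, 0], [0, 0, 0, 0, 0, 0, 0], [0, 0, 0, 0, 0, 0, 0]]]'

```text
t: 5.25
position: [0.6407, 0.1018, 0.0454]
orientation: [-0.015, 1.0, -0.0, -0.0]
force: [0.5, 0.4, 0.0]
gripper_width: 0.354
```

```bash
python3 -c "
from h import *
st()"
```

```text
t 5.25 p [640.7 101.8  45.4] yang 91.7 zax [-0. -0. -1.] q [-0.3   0.64  0.12  1.67 -0.1   0.84  1.47] F [0.5 0.4 0. ] w 0.354
```

Call:
send_rows --motion '[[[0, 0, 0, 0, 0, 0, 0], [0, 0, 0, 0, 0, 0, 0], [0, 0, 0, 0, 0, 0, 0], [0, 0, 0, 0, 0, 0, 0], [0, 0, 0, 0, 0, 0, 0], [0, 0, 0, 0, 0, 0, 0]]]'

```text
t: 5.85
position: [0.6407, 0.1018, 0.0454]
orientation: [-0.015, 1.0, -0.0, 0.0]
force: [0.3, -1.3, -0.7]
gripper_width: 0.149
```

Call:
send_rows --motion '[[[0, 10, 0, 0, 0, 0, 0], [0, 15, 0, 0, 0, 0, 0], [-1, 15, 0, 0, 0, 0, 0], [0, 15, 0, 0, 0, 0, 0], [-1, 10, 0, 0, 0, 0, 0], [0, 7, 0, 0, 0, 0, 0], [0, 4, 0, 0, 0, 0, 0], [0, 3, 0, 0, 0, 0, 0], [0, 2, 0, 0, 0, 0, 0], [0, 0, 0, 0, 0, 0, 0]]]'

```text
t: 6.85
position: [0.6391, 0.1735, 0.0453]
orientation: [-0.012, 1.0, -0.005, -0.001]
force: [-5.6, -41.1, 12.4]
gripper_width: 0.143
```

```bash
python3 - <<'E'
from h import *
im=imaging.camera("side");st()
cv2.imwrite("pics/s1.png",cv2.resize(im[110:240,260:440,::-1],None,fx=4,fy=4))
E
```

```text
t 6.9 p [639.1 173.5  45.3] yang 91.3 zax [-0.002 -0.01  -1.   ] q [-0.41  0.66  0.13  1.63 -0.09  0.86  1.35] F [ -5.  -40.4  11.5] w 0.147
```

View pics/s1.png

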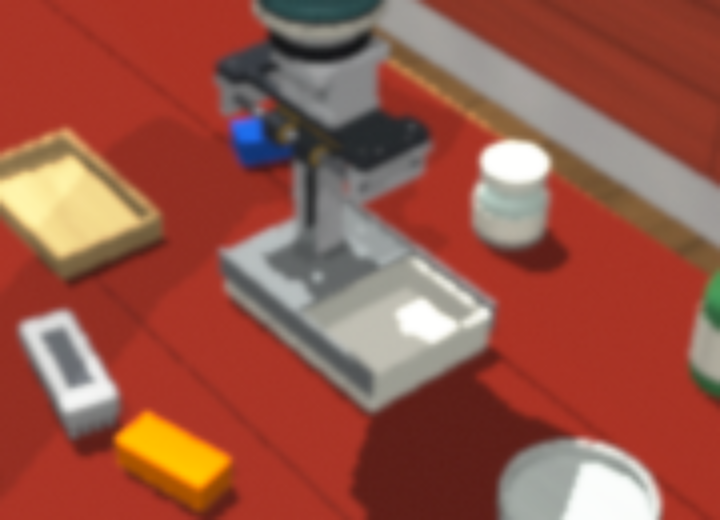

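Call:
send_rows --motion '[[[0, -9, 0, 0, 0, 0, 0], [0, 0, 0, 0, 0, 0, 0.5], [0, 0, 0, 0, 0, 0, 0.5], [0, 0, 0, 0, 0, 0, 0.5], [0, 0, 0, 0, 0, 0, 0.5], [0, 0, 30, 0, 0, 0, 0.8], [0, 0, 40, 0, 0, 0, 0.8], [-21, -10, 10, 0, 0, -0.133, 0.8], [-21, -10, 0, 0, 0, -0.133, 0.8], [-21, -10, 0, 0, 0, -0.133, 0.8], [-21, -10, 0, 0, 0, -0.133, 0.8], [-21, -10, 0, 0, 0, -0.133, 0.8], [-21, -10, 0, 0, 0, -0.133, 0.8], [-21, -10, 0, 0, 0, -0.133, 0.8], [-21, -10, 0, 0, 0, -0.133, 0.8], [-21, -10, 0, 0, 0, -0.133, 0.8], [-20, -10, 0, 0, 0, -0.133, 0.8], [0, 0, 0, 0, 0, 0, 0.8]]]'

```text
t: 8.7
position: [0.4278, 0.0734, 0.1255]
orientation: [0.607, 0.794, -0.0, -0.001]
force: [0.3, 0.6, -0.8]
gripper_width: 0.801
```

```bash
python3 -c "
from h import *
st()"
```

```text
t 8.7 p [427.8  73.4 125.5] yang 15.2 zax [-0.001  0.001 -1.   ] q [-0.65  0.2   0.45  2.16 -0.12  0.81  0.14] F [ 0.3  0.6 -0.8] w 0.801
```

Call:
send_rows --motion '[[[2, -3, -30, 0, 0, 0, 0.8], [0, 0, -30, 0, 0, 0, 0.8], [0, 0, -30, 0, 0, 0, 0.8], [0, 0, -20, 0, 0, 0, 0.8], [0, 0, -11, 0, 0, 0, 0.8], [0, 0, 0, 0, 0, 0, 0.8], [0, 0, 0, 0, 0, 0, 0], [0, 0, 0, 0, 0, 0, 0], [0, 0, 0, 0, 0, 0, 0], [0, 0, 0, 0, 0, 0, 0], [0, 0, 0, 0, 0, 0, 0], [0, 0, 0, 0, 0, 0, 0], [0, 0, 0, 0, 0, 0, 0], [0, 0, 0, 0, 0, 0, 0], [0, 0, 0, 0, 0, 0, 0]]]'

```text
t: 10.2
position: [0.4318, 0.0709, 0.0046]
orientation: [0.606, 0.796, 0.0, -0.0]
force: [-2.3, 0.5, 7.4]
gripper_width: 0.378
```

```bash
python3 -c "
from h import *
st()"
```

```text
t 10.2 p [431.8  70.9   4.6] yang 15.5 zax [ 0.  0. -1.] q [-0.54  0.44  0.36  2.22 -0.3   0.53  0.32] F [-2.3  0.5  7.4] w 0.378
```

Call:
send_rows --motion '[[[0, 0, 15, 0, 0, 0, 0], [0, 0, 35, 0, 0, 0, 0], [0, 0, 40, 0, 0, 0, 0], [20, 1, 10, 0, 0, 0.133, 0], [21, 1, 0, 0, 0, 0.133, 0], [21, 1, 0, 0, 0, 0.133, 0], [21, 2, 0, 0, 0, 0.133, 0], [21, 1, 0, 0, 0, 0.133, 0], [21, 2, 0, 0, 0, 0.133, 0], [21, 1, 0, 0, 0, 0.133, 0], [21, 2, 0, 0, 0, 0.133, 0], [21, 1, 0, 0, 0, 0.133, 0], [21, 2, 0, 0, 0, 0.13, 0], [0, 0, 0, 0, 0, 0, 0]]]'

```text
t: 11.6
position: [0.6423, 0.0846, 0.104]
orientation: [-0.015, 1.0, -0.0, 0.0]
force: [-0.6, -0.2, -0.6]
gripper_width: 0.378
```

```bash
python3 - <<'E'
from h import *
im=imaging.camera("side");st()
cv2.imwrite("pics/s2.png",cv2.resize(im[110:240,260:440,::-1],None,fx=4,fy=4))
E
```

```text
t 11.65 p [641.   84.5 103.9] yang 91.4 zax [-0.001 -0.    -1.   ] q [-0.29  0.56  0.16  1.65 -0.1   0.94  1.5 ] F [-0.6  0.6 -1.2] w 0.379
```

View pics/s2.png

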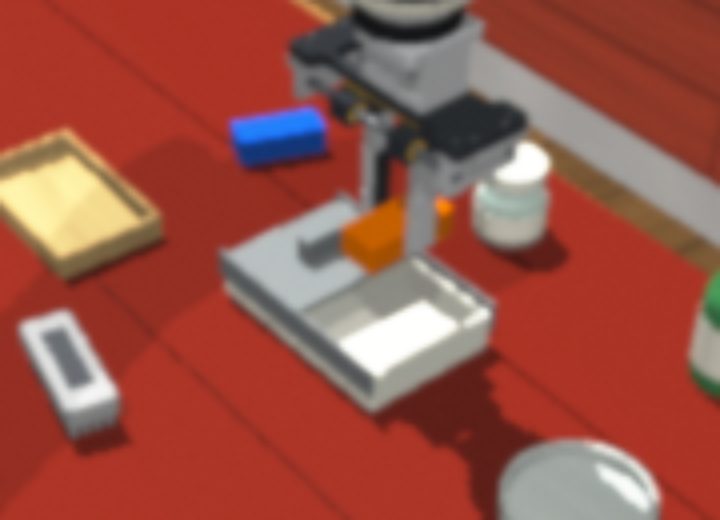

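Call:
send_rows --motion '[[[0, 0, -30, 0, 0, 0, 0], [0, 0, -30, 0, 0, 0, 0], [0, 0, -20, 0, 0, 0, 0], [0, 0, -10, 0, 0, 0, 0], [0, 0, -5, 0, 0, 0, 0], [0, 0, 0, 0, 0, 0, 0]]]'

```text
t: 12.25
position: [0.6407, 0.0849, 0.0098]
orientation: [-0.013, 1.0, -0.0, 0.0]
force: [0.2, 0.8, -0.7]
gripper_width: 0.382
```

```bash
python3 - <<'E'
from h import *
st()
E
```

```text
t 12.25 p [640.7  84.9   9.8] yang 91.5 zax [ 0. -0. -1.] q [-0.28  0.69  0.14  1.69 -0.12  0.78  1.51] F [ 0.2  0.8 -0.7] w 0.382
```

Call:
send_rows --motion '[[[0, 0, -1, 0, 0, 0, 0], [0, 0, 0, 0, 0, 0, 0.55], [0, 0, 0, 0, 0, 0, 0.55], [0, 0, 0, 0, 0, 0, 0.55], [0, 0, 0, 0, 0, 0, 0.55], [0, 0, 30, 0, 0, 0, 0.55], [0, 0, 40, 0, 0, 0, 0.55], [0, 0, 30, 0, 0, 0, 0.55], [0, 0, 40, 0, 0, 0, 0.8], [-1, 40, 0, 0, 0, 0, 0.8], [-1, 48, 0, 0, 0, 0, 0.8], [0, 0, 0, 0, 0, 0, 0.8]]]'

```text
t: 13.45
position: [0.6374, 0.1806, 0.1485]
orientation: [-0.017, 1.0, 0.002, -0.0]
force: [-0.5, 0.2, -0.3]
gripper_width: 0.794
```

```bash
python3 - <<'E'
from h import *
im=imaging.camera("side");st()
cv2.imwrite("pics/s3.png",cv2.resize(im[110:240,260:440,::-1],None,fx=4,fy=4))
im=imaging.camera("top")
cv2.imwrite("pics/t3.png",cv2.resize(im[130:240,190:390,::-1],None,fx=4,fy=4))
E
```

```text
t 13.5 p [637.9 176.7 148.3] yang 91.8 zax [-0.     0.001 -1.   ] q [-0.42  0.54  0.14  1.57 -0.09  1.04  1.35] F [-0.9 -1.2 -0.2] w 0.8
```

View pics/s3.png

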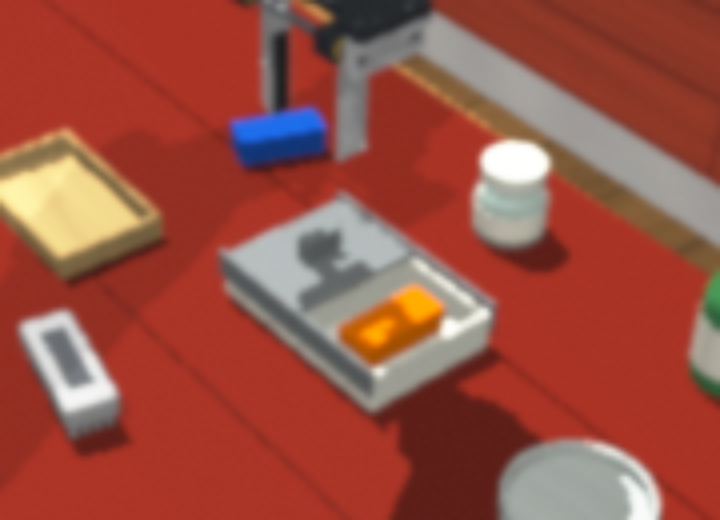

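View pics/t3.png

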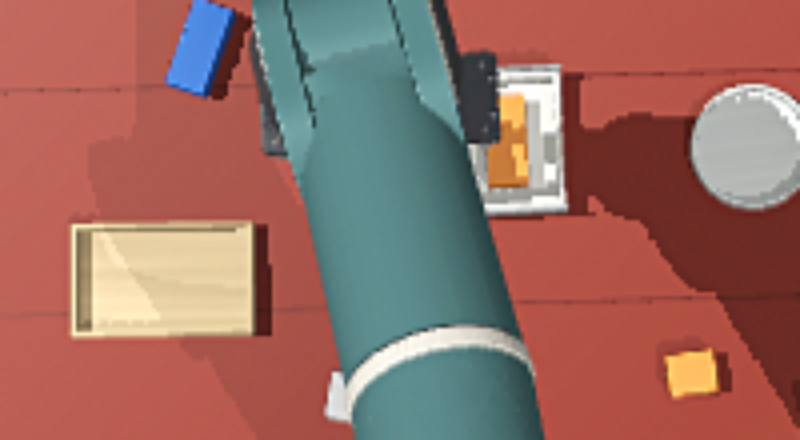

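Call:
send_rows --motion '[[[0, -3, -30, 0, 0, 0, 0.8], [1, 0, -30, 0, 0, 0, 0.8], [0, 0, -30, 0, 0, 0, 0.8], [0, 0, -12, 0, 0, 0, 0.8], [0, 0, 0, 0, 0, 0, 0.8], [0, 0, 0, 0, 0, 0, 0], [0, 0, 0, 0, 0, 0, 0], [0, 0, 0, 0, 0, 0, 0], [0, 0, 0, 0, 0, 0, 0], [0, 0, 0, 0, 0, 0, 0], [0, 0, 0, 0, 0, 0, 0], [0, 0, 0, 0, 0, 0, 0], [0, 0, 0, 0, 0, 0, 0], [0, 0, 0, 0, 0, 0, 0], [0, 0, 0, 0, 0, 0, 0], [0, 0, 0, 0, 0, 0, 0], [0, 0, 0, 0, 0, 0, 0]]]'

```text
t: 15.25
position: [0.6397, 0.1699, 0.0464]
orientation: [-0.013, 1.0, 0.0, -0.0]
force: [-0.1, 0.6, -0.9]
gripper_width: 0.144
```

```bash
python3 - <<'E'
from h import *
st()
E
```

```text
t 15.25 p [639.7 169.9  46.4] yang 91.5 zax [-0.  0. -1.] q [-0.4   0.66  0.13  1.63 -0.11  0.86  1.37] F [-0.1  0.6 -0.9] w 0.144
```

Call:
send_rows --motion '[[[0, -10, 0, 0, 0, 0, 0], [0, -15, 0, 0, 0, 0, 0], [1, -15, 0, 0, 0, 0, 0], [0, -15, 0, 0, 0, 0, 0], [1, -12, 0, 0, 0, 0, 0], [0, -9, 0, 0, 0, 0, 0], [0, -6, 0, 0, 0, 0, 0], [0, -4, 0, 0, 0, 0, 0], [0, -4, 0, 0, 0, 0, 0], [0, -2, 0, 0, 0, 0, 0], [0, 0, 0, 0, 0, 0, 0]]]'

```text
t: 16.35
position: [0.6417, 0.0828, 0.0464]
orientation: [-0.015, 1.0, 0.002, 0.0]
force: [2.6, 20.2, -3.7]
gripper_width: 0.146
```

```bash
python3 - <<'E'
from h import *
st()
E
```

```text
t 16.35 p [641.7  82.8  46.4] yang 91.7 zax [ 0.001  0.005 -1.   ] q [-0.27  0.64  0.13  1.67 -0.11  0.84  1.51] F [ 2.6 20.2 -3.7] w 0.146
```

Call:
send_rows --motion '[[[0, 3, 0, 0, 0, 0, 0], [0, 0, 0, 0, 0, 0, 0.5], [0, 0, 0, 0, 0, 0, 0.5], [0, 0, 0, 0, 0, 0, 0.5], [0, 0, 0, 0, 0, 0, 0.5], [0, 0, 30, 0, 0, 0, 0.8], [0, 0, 40, 0, 0, 0, 0.8], [-17, -13, 10, 0, 0, -0.124, 0.8], [-17, -13, 0, 0, 0, -0.124, 0.8], [-17, -13, 0, 0, 0, -0.124, 0.8], [-17, -13, 0, 0, 0, -0.124, 0.8], [-17, -13, 0, 0, 0, -0.124, 0.8], [-17, -13, 0, 0, 0, -0.124, 0.8], [-17, -13, 0, 0, 0, -0.124, 0.8], [-17, -13, 0, 0, 0, -0.124, 0.8], [-17, -13, 0, 0, 0, -0.124, 0.8], [-17, -13, 0, 0, 0, -0.124, 0.8], [-17, -12, 0, 0, 0, -0.124, 0.8], [-17, -11, 0, 0, 0, -0.12, 0.8], [0, 0, 0, 0, 0, 0, 0.8]]]'

```text
t: 18.35
position: [0.4361, -0.0734, 0.1265]
orientation: [0.668, 0.744, 0.0, -0.0]
force: [-0.0, 0.1, -0.9]
gripper_width: 0.801
```

```bash
python3 - <<'E'
from h import *
st()
im=imaging.camera("side")
cv2.imwrite("pics/s4.png",im[:,:,::-1])
E
```

```text
t 18.35 p [436.1 -73.4 126.5] yang 6.1 zax [-0.  0. -1.] q [-0.39  0.22  0.54  2.14 -0.15  0.82  0.36] F [-0.   0.1 -0.9] w 0.801
```

View pics/s4.png

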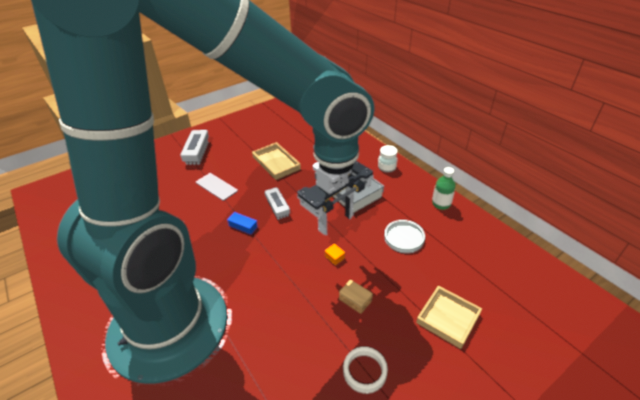

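Call:
send_rows --motion '[[[0, 3, -30, 0, 0, 0, 0.8], [0, 0, -30, 0, 0, 0, 0.8], [0, 0, -30, 0, 0, 0, 0.8], [0, 0, -20, 0, 0, 0, 0.8], [0, 0, -11, 0, 0, 0, 0.8], [0, 0, 0, 0, 0, 0, 0.8], [0, 0, 0, 0, 0, 0, 0], [0, 0, 0, 0, 0, 0, 0], [0, 0, 0, 0, 0, 0, 0], [0, 0, 0, 0, 0, 0, 0], [0, 0, 0, 0, 0, 0, 0], [0, 0, 0, 0, 0, 0, 0], [0, 0, 0, 0, 0, 0, 0], [0, 0, 0, 0, 0, 0, 0], [0, 0, 0, 0, 0, 0, 0]]]'

```text
t: 19.9
position: [0.4378, -0.0691, 0.0056]
orientation: [0.666, 0.746, 0.0, -0.0]
force: [-1.0, 0.2, 7.0]
gripper_width: 0.383
```

```bash
python3 - <<'E'
from h import *
st()
E
```

```text
t 19.9 p [437.8 -69.1   5.6] yang 6.5 zax [ 0.  0. -1.] q [-0.27  0.46  0.42  2.2  -0.36  0.54  0.53] F [-1.   0.2  7. ] w 0.383
```

Call:
send_rows --motion '[[[0, 0, 15, 0, 0, 0, 0], [0, 0, 35, 0, 0, 0, 0], [0, 0, 30, 0, 0, 0, 0], [24, -8, 0, 0, 0, 0, 0], [24, -8, 0, 0, 0, 0, 0], [24, -8, 0, 0, 0, 0, 0], [24, -7, 0, 0, 0, 0, 0], [24, -8, 0, 0, 0, 0, 0], [24, -7, 0, 0, 0, 0, 0], [24, -8, 0, 0, 0, 0, 0], [27, -7, 0, 0, 0, 0, 0], [0, 0, -30, 0, 0, 0, 0], [0, 0, -30, 0, 0, 0, 0], [0, 0, -10, 0, 0, 0, 0], [0, 0, 0, 0, 0, 0, 0]]]'

```text
t: 21.4
position: [0.6318, -0.1301, 0.0143]
orientation: [0.666, 0.746, -0.001, -0.001]
force: [-0.0, 0.2, -0.3]
gripper_width: 0.382
```

```bash
python3 - <<'E'
from h import *
st()
im=imaging.camera("side")
cv2.imwrite("pics/s5.png",cv2.resize(im[150:300,320:480,::-1],None,fx=4,fy=4))
E
```

```text
t 21.4 p [ 631.8 -130.1   14.3] yang 6.5 zax [-0.003  0.    -1.   ] q [-0.15  0.72  0.43  1.69 -0.39  0.82  0.57] F [-0.   0.2 -0.3] w 0.382
```

View pics/s5.png

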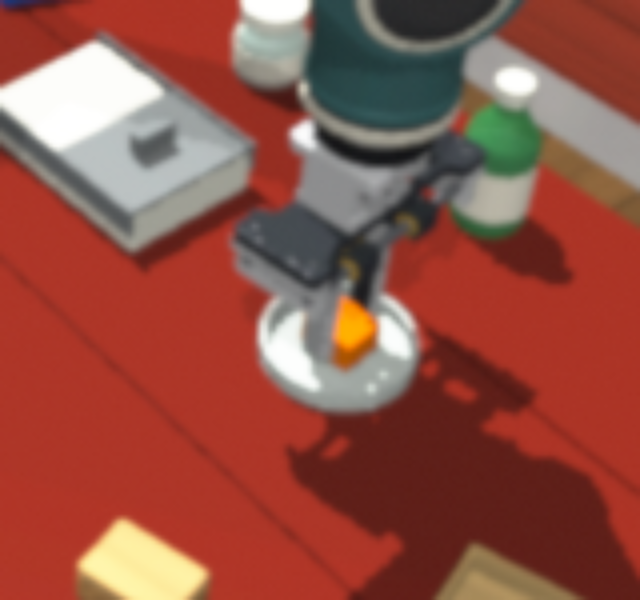

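Call:
send_rows --motion '[[[0, 0, -4, 0, 0, 0, 0], [0, 0, -1, 0, 0, 0, 0], [0, 0, 0, 0, 0, 0, 0.55], [0, 0, 0, 0, 0, 0, 0.55], [0, 0, 0, 0, 0, 0, 0.55], [0, 0, 30, 0, 0, 0, 0.55], [0, 0, 40, 0, 0, 0, 0.85], [0, 0, 30, 0, 0, 0, 0.85], [-26, -8, 0, 0, 0, 0.02, 0.85], [-26, -8, 0, 0, 0, 0.02, 0.85], [-26, -8, 0, 0, 0, 0.02, 0.85], [-26, -8, 0, 0, 0, 0.02, 0.85], [-26, -8, 0, 0, 0, 0.02, 0.85], [-26, -8, 0, 0, 0, 0.02, 0.85], [-26, -9, 0, 0, 0, 0.02, 0.85], [-26, -9, 0, 0, 0, 0.02, 0.85], [-28, -9, 0, 0, 0, 0.015, 0.85], [0, 0, 0, 0, 0, 0, 0.85]]]'

```text
t: 23.25
position: [0.3939, -0.2062, 0.1107]
orientation: [0.599, 0.8, 0.0, -0.0]
force: [0.0, 0.1, -0.2]
gripper_width: 0.852
```

```bash
python3 - <<'E'
from h import *
st()
im=imaging.camera("side")
cv2.imwrite("pics/s6.png",cv2.resize(im[200:350,300:480,::-1],None,fx=4,fy=4))
E
```

```text
t 23.25 p [ 393.9 -206.2  110.7] yang 16.3 zax [-0.     0.001 -1.   ] q [-0.07  0.25  0.55  2.15 -0.19  0.78  0.88] F [ 0.   0.1 -0.2] w 0.852
```

View pics/s6.png

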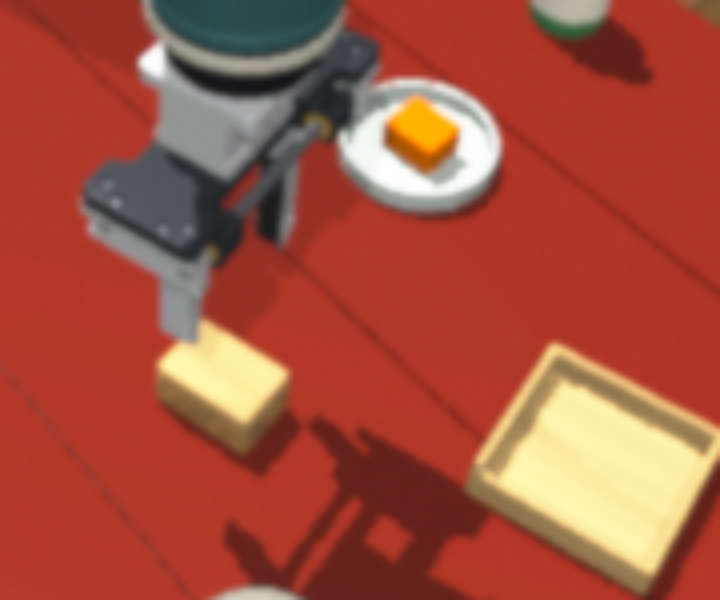

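Stub lies flat near the dish centre. Now the cork: descend to z≈8 and grip.

Call:
send_rows --motion '[[[2, 1, -30, 0, 0, 0, 0.85], [0, 0, -30, 0, 0, 0, 0.85], [0, 0, -25, 0, 0, 0, 0.85], [0, 0, -13, 0, 0, 0, 0.85], [0, 0, -5, 0, 0, 0, 0.85], [0, 0, 0, 0, 0, 0, 0.85], [0, 0, 0, 0, 0, 0, 0], [0, 0, 0, 0, 0, 0, 0], [0, 0, 0, 0, 0, 0, 0], [0, 0, 0, 0, 0, 0, 0], [0, 0, 0, 0, 0, 0, 0], [0, 0, 0, 0, 0, 0, 0], [0, 0, 0, 0, 0, 0, 0], [0, 0, 0, 0, 0, 0, 0]]]'

```text
t: 24.7
position: [0.3988, -0.2041, 0.0077]
orientation: [0.598, 0.801, 0.0, 0.0]
force: [-1.0, 0.9, 8.1]
gripper_width: 0.492
```

```bash
python3 - <<'E'
from h import *
st()
E
```

```text
t 24.7 p [ 398.8 -204.1    7.7] yang 16.5 zax [ 0.  0. -1.] q [ 0.03  0.46  0.44  2.19 -0.37  0.55  1.03] F [-1.   0.9  8.1] w 0.492
```

Call:
send_rows --motion '[[[0, 0, 15, 0, 0, 0, 0], [0, 0, 35, 0, 0, 0, 0], [0, 0, 30, 0, 0, 0, 0], [17, -20, 0, 0, 0, 0, 0], [17, -21, 0, 0, 0, 0, 0], [17, -21, 0, 0, 0, 0, 0], [17, -21, 0, 0, 0, 0, 0], [17, -21, 0, 0, 0, 0, 0], [17, -21, 0, 0, 0, 0, 0], [17, -21, 0, 0, 0, 0, 0], [19, -20, 0, 0, 0, 0, 0], [0, 0, -20, 0, 0, 0, 0], [0, 0, -30, 0, 0, 0, 0], [0, 0, -20, 0, 0, 0, 0], [0, 0, 0, 0, 0, 0, 0]]]'

```text
t: 26.2
position: [0.5351, -0.3691, 0.0147]
orientation: [0.598, 0.801, -0.0, -0.002]
force: [-0.1, 0.0, -0.4]
gripper_width: 0.488
```

```bash
python3 - <<'E'
from h import *
st()
im=imaging.camera("side")
cv2.imwrite("pics/s7.png",cv2.resize(im[220:370,360:540,::-1],None,fx=4,fy=4))
E
```

```text
t 26.2 p [ 535.1 -369.1   14.7] yang 16.5 zax [-0.004  0.002 -1.   ] q [ 0.24  0.73  0.45  1.68 -0.41  0.83  1.16] F [-0.1  0.  -0.4] w 0.488
```

View pics/s7.png

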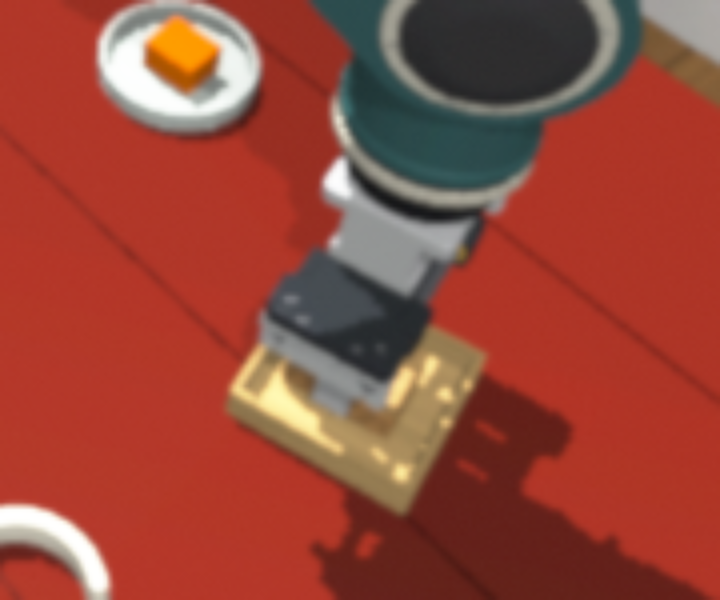

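Call:
send_rows --motion '[[[1, 0, -3, 0, 0, 0, 0], [0, 0, 0, 0, 0, 0, 0], [0, 0, 0, 0, 0, 0, 0.62], [0, 0, 0, 0, 0, 0, 0.62], [0, 0, 0, 0, 0, 0, 0.62], [0, 0, 30, 0, 0, 0, 0.62], [0, 0, 40, 0, 0, 0, 0.85], [0, 0, 40, 0, 0, 0, 0.85]]]'

```text
t: 27.05
position: [0.5373, -0.3701, 0.1257]
orientation: [0.598, 0.801, -0.0, -0.0]
force: [0.3, -1.2, -1.3]
gripper_width: 0.756
```

Call:
send_rows --motion '[[[-7, 35, 0, 0, 0, -0.03, 0.85], [-7, 35, 0, 0, 0, -0.03, 0.85], [-7, 35, 0, 0, 0, -0.03, 0.85], [-7, 35, 0, 0, 0, -0.03, 0.85], [-7, 35, 0, 0, 0, -0.03, 0.85], [-7, 35, 0, 0, 0, -0.03, 0.85], [-7, 35, 0, 0, 0, -0.03, 0.85], [-7, 35, 0, 0, 0, -0.03, 0.85], [-8, 35, 0, 0, 0, -0.03, 0.85], [-8, 35, 0, 0, 0, -0.03, 0.85], [-8, 35, 0, 0, 0, -0.03, 0.85], [-8, 35, 0, 0, 0, -0.03, 0.85], [-8, 35, 0, 0, 0, -0.03, 0.85], [-8, 35, 0, 0, 0, -0.03, 0.85], [-8, 35, 0, 0, 0, -0.03, 0.85], [-8, 34, 0, 0, 0, -0.056, 0.85], [0, 0, 0, 0, 0, 0, 0.85]]]'

```text
t: 28.75
position: [0.4166, 0.1928, 0.1245]
orientation: [0.779, 0.627, 0.0, -0.0]
force: [1.2, -0.4, -0.4]
gripper_width: 0.848
```

```bash
python3 - <<'E'
from h import *
st()
im=imaging.camera("side")
cv2.imwrite("pics/s8.png",im[:,:,::-1])
E
```

```text
t 28.75 p [416.6 192.8 124.5] yang 167.7 zax [-0.     0.001 -1.   ] q [-0.95  0.25  0.51  2.1  -0.17  0.82 -0.55] F [ 1.2 -0.4 -0.4] w 0.848
```

View pics/s8.png

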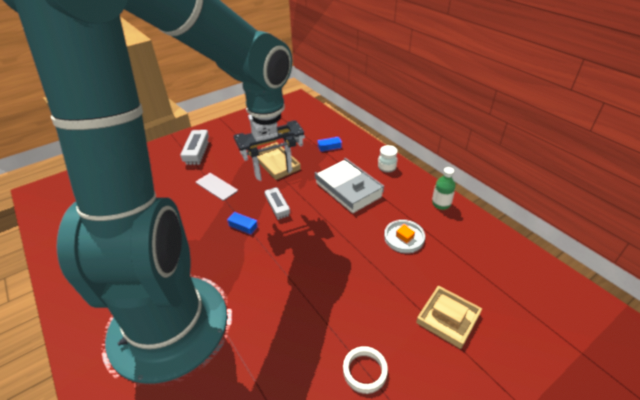

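Call:
send_rows --motion '[[[0, -3, -30, 0, 0, 0, 0.85], [0, 0, -30, 0, 0, 0, 0.85], [0, 0, -30, 0, 0, 0, 0.85], [0, 0, -18, 0, 0, 0, 0.85], [0, 0, -7, 0, 0, 0, 0.85], [0, 0, 0, 0, 0, 0, 0.85], [0, 0, 0, 0, 0, 0, 0], [0, 0, 0, 0, 0, 0, 0], [0, 0, 0, 0, 0, 0, 0], [0, 0, 0, 0, 0, 0, 0], [0, 0, 0, 0, 0, 0, 0], [0, 0, 0, 0, 0, 0, 0], [0, 0, 0, 0, 0, 0, 0], [0, 0, 0, 0, 0, 0, 0], [0, 0, 0, 0, 0, 0, 0]]]'

```text
t: 30.3
position: [0.4175, 0.186, 0.0096]
orientation: [0.78, 0.626, -0.0, -0.0]
force: [-2.6, 0.7, 6.5]
gripper_width: 0.448
```

```bash
python3 - <<'E'
from h import *
st()
E
```

```text
t 30.3 p [417.5 186.    9.6] yang 167.5 zax [-0.  0. -1.] q [-0.83  0.47  0.41  2.17 -0.34  0.57 -0.39] F [-2.6  0.7  6.5] w 0.448
```

Call:
send_rows --motion '[[[0, 0, 15, 0, 0, 0, 0], [0, 0, 35, 0, 0, 0, 0], [0, 0, 35, 0, 0, 0, 0], [14, 25, 0, 0, 0, 0.026, 0], [14, 25, 0, 0, 0, 0.026, 0], [14, 25, 0, 0, 0, 0.026, 0], [14, 25, 0, 0, 0, 0.026, 0], [14, 25, 0, 0, 0, 0.026, 0], [14, 25, 0, 0, 0, 0.026, 0], [14, 25, 0, 0, 0, 0.026, 0], [14, 23, 0, 0, 0, 0.026, 0], [0, 0, -20, 0, 0, 0, 0], [0, 0, -20, 0, 0, 0, 0], [0, 0, 0, 0, 0, 0, 0]]]'

```text
t: 31.7
position: [0.5283, 0.3828, 0.0516]
orientation: [0.711, 0.704, -0.002, -0.0]
force: [-1.1, -0.7, -2.0]
gripper_width: 0.446
```

```bash
python3 - <<'E'
from h import *
st()
im=imaging.camera("side")
cv2.imwrite("pics/s9.png",cv2.resize(im[90:240,200:380,::-1],None,fx=4,fy=4))
E
```

```text
t 31.7 p [528.3 382.8  51.6] yang 179.4 zax [-0.003 -0.003 -1.   ] q [-0.94  0.67  0.37  1.66 -0.3   0.88 -0.46] F [-1.1 -0.7 -2. ] w 0.446
```

View pics/s9.png

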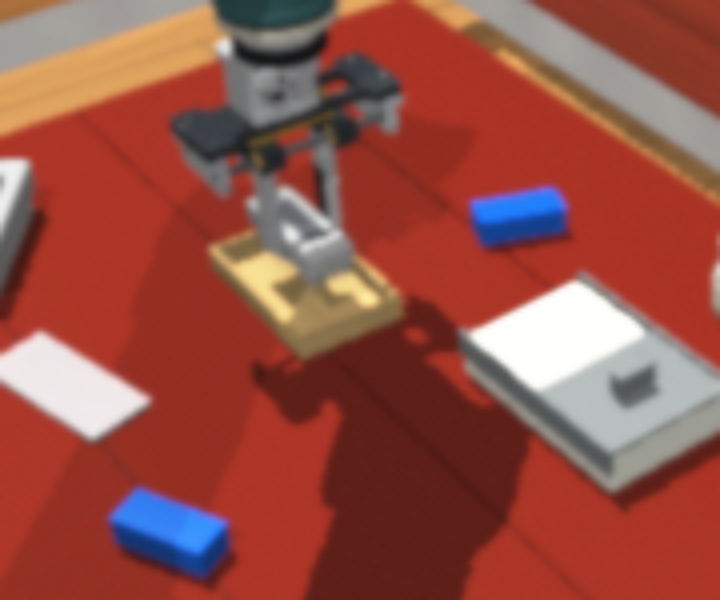

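Call:
send_rows --motion '[[[1, 0, -15, 0, 0, 0, 0], [0, 0, -13, 0, 0, 0, 0], [0, 0, -7, 0, 0, 0, 0], [0, 0, -2, 0, 0, 0, 0], [0, 0, 0, 0, 0, 0, 0]]]'

```text
t: 32.25
position: [0.5307, 0.3837, 0.0172]
orientation: [0.711, 0.704, -0.0, 0.0]
force: [-0.5, 0.4, -1.9]
gripper_width: 0.447
```

```bash
python3 - <<'E'
from h import *
st()
E
```

```text
t 32.25 p [530.7 383.7  17.2] yang 179.4 zax [-0. -0. -1.] q [-0.92  0.71  0.35  1.67 -0.32  0.82 -0.44] F [-0.5  0.4 -1.9] w 0.447
```

Lower 3 mm, release, rise, and move clear of the camera views.

Call:
send_rows --motion '[[[0, 0, -3, 0, 0, 0, 0], [0, 0, 0, 0, 0, 0, 0], [0, 0, 0, 0, 0, 0, 0.58], [0, 0, 0, 0, 0, 0, 0.58], [0, 0, 0, 0, 0, 0, 0.58], [0, 0, 30, 0, 0, 0, 0.58], [0, 0, 40, 0, 0, 0, 0.58], [0, 0, 40, 0, 0, 0, 0.58], [0, 0, 40, 0, 0, 0, 0.58], [-30, 20, 0, 0, 0, 0, 0.58], [-30, 20, 0, 0, 0, 0, 0.58], [-30, 20, 0, 0, 0, 0, 0.58], [-30, 20, 0, 0, 0, 0, 0.58], [-30, 20, 0, 0, 0, 0, 0.58], [-30, 20, 0, 0, 0, 0, 0.58], [-30, 20, 0, 0, 0, 0, 0.58], [-30, 20, 0, 0, 0, 0, 0.58], [-30, 20, 0, 0, 0, 0, 0.58], [-30, 20, 0, 0, 0, 0, 0.58], [0, 0, 0, 0, 0, 0, 0.58]]]'

```text
t: 34.25
position: [0.2254, 0.5866, 0.1643]
orientation: [0.708, 0.706, -0.0, -0.001]
force: [0.1, -0.4, -0.8]
gripper_width: 0.579
```

```bash
python3 - <<'E'
from h import *
st()
im=imaging.camera("side")
cv2.imwrite("pics/s10.png",im[:,:,::-1])
im=imaging.camera("top")
cv2.imwrite("pics/t10.png",cv2.resize(im[100:300,140:500,::-1],None,fx=2.2,fy=2.2,interpolation=cv2.INTER_CUBIC))
a=im[135:200,265:345,::-1];cv2.imwrite("pics/cab2.png",cv2.resize(a,None,fx=8,fy=8,interpolation=cv2.INTER_NEAREST))
for q,z in dict(brush_mid=.038,cork_block_mid=.038,wax_stub_mid=.03,long_tray=.022,square_tray=.022,round_dish=.018,slide_door=.04).items():
    print(q)
    for o in meas("top",q,z):
        if o[0]>.3: print("  ",o)
E
```

```text
t 34.25 p [225.4 586.6 164.3] yang 179.8 zax [-0.002  0.001 -1.   ] q [-1.51  0.48  0.35  1.65 -0.19  1.04 -1.11] F [ 0.1 -0.4 -0.8] w 0.579
brush_mid
   (0.84, [168.0, 259.0, 46.0, 38.0], 'mean', [334.0, 614.0], 'rect', [334.0, 614.0], [158.0, 70.0], 'longang', 54.0)
   (0.56, [229.0, 200.0, 34.0, 16.0], 'mean', [531.0, 387.0], 'rect', [531.0, 387.0], [43.0, 112.0], 'longang', 91.3)
cork_block_mid
   (0.56, [378.0, 164.0, 14.0, 11.0], 'mean', [634.0, -128.0], 'rect', [634.0, -128.0], [41.0, 35.0], 'longang', 88.5)
   (0.51, [446.0, 191.0, 26.0, 17.0], 'mean', [539.0, -364.0], 'rect', [540.0, -364.0], [47.0, 72.0], 'longang', 104.5)
wax_stub_mid
   (0.64, [377.0, 165.0, 15.0, 14.0], 'mean', [635.0, -131.0], 'rect', [635.0, -130.0], [45.0, 35.0], 'longang', 88.5)
   (0.36, [231.0, 198.0, 46.0, 25.0], 'mean', [526.0, 388.0], 'rect', [528.0, 387.0], [158.0, 94.0], 'longang', 88.6)
long_tray
   (0.68, [232.0, 199.0, 46.0, 29.0], 'mean', [528.0, 387.0], 'rect', [531.0, 386.0], [162.0, 98.0], 'longang', 88.6)
square_tray
   (0.89, [446.0, 194.0, 38.0, 41.0], 'mean', [536.0, -369.0], 'rect', [537.0, -369.0], [113.0, 119.0], 'longang', 107.0)
   (0.49, [379.0, 165.0, 30.0, 37.0], 'mean', [631.0, -129.0], 'rect', [631.0, -128.0], [110.0, 112.0], 'longang', 151.7)
round_dish
   (0.87, [379.0, 166.0, 27.0, 25.0], 'mean', [632.0, -129.0], 'rect', [633.0, -130.0], [105.0, 106.0], 'longang', 178.2)
slide_door
   (0.68, [317.0, 166.0, 28.0, 38.0], 'mean', [641.0, 85.0], 'rect', [641.0, 85.0], [118.0, 93.0], 'longang', 1.6)
```

View pics/s10.png

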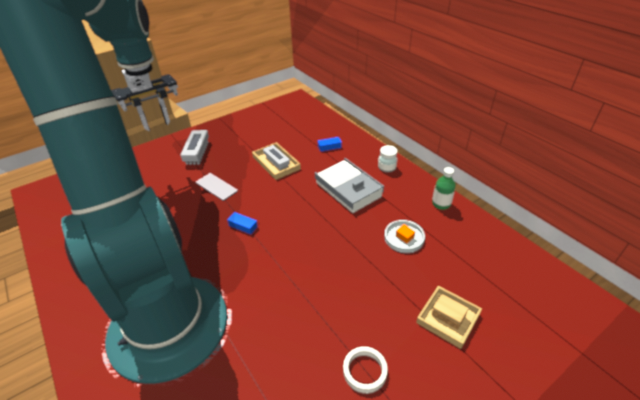

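View pics/t10.png

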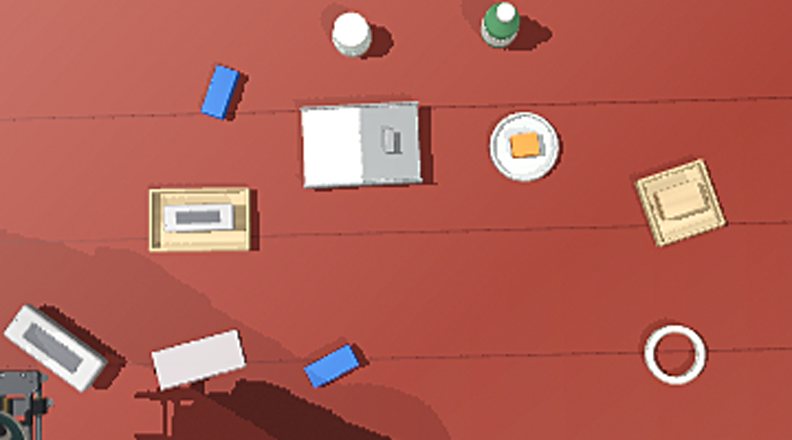

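View pics/cab2.png

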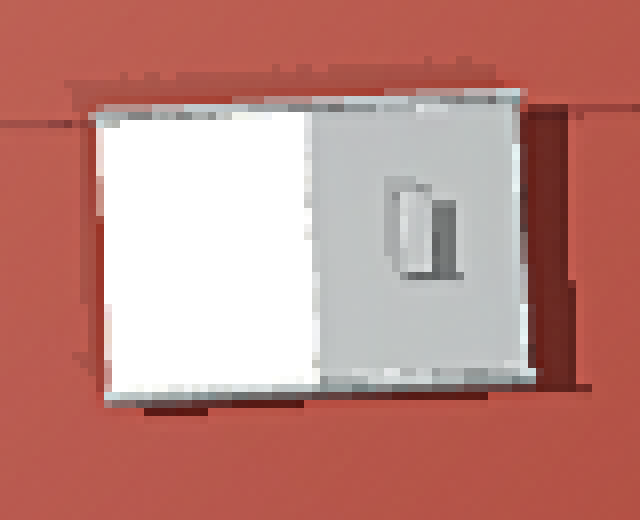

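The top picture shows the brush at crop (200,217) in the long tray, the cork at (681,202) in the square tray and the stub at (526,145) in the dish, all lying flat. The door now reaches the cabinet's right end, so it is shut. The offsets from the place centres are all under about 8 mm. I'm handing in.

```bash
python3 -c "
from h import *
print(bot.hand_in());st()"
```

```text
the job is handed in; nothing more can be done
None
the job is handed in; nothing more can be done
```

All four things are put away and the cabinet door is shut; I handed the job in at about 34 s of the 120 s allowed.

**What I did:** I slid the door open by its grip, laid the orange bar across the bay, and slid the door back to its end stop. Then I placed the stub in the round dish, the cork in the square tray and the smaller brush, bristles down, in the long tray. I moved the arm clear before handing in.

**Last checks, top camera:**

| Thing | Distance from the middle of its place | Allowed |
|---|---|---|
| Brush | about 2 mm | 40 mm |
| Cork | about 6 mm | 40 mm |
| Stub | about 3 mm | 35 mm |

- **Door:** it reaches the cabinet's closed end, and its centre measured (641, 85) mm against an estimated bay centre of (641, 85) mm. It ran against its stop in both directions.
- **Bar:** I saw it flat in the bay before closing the door, but could not see it afterwards.
- **Heights:** not measured directly. "Flat" rests on the pictures and on the heights at which I let go.
- **Network errors:** some reports were wrong and I set them aside after comparing them with the pictures. For example, the stub was also reported as the cork.
- **Contact force:** the highest reading after a move was about 43 N at the wrist, with the gripped door against its open stop. That is below the 120 N limit.

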